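# Lift the disc-printing frame and hold it open at 35 degrees

## Task

The disc in the hinged stencil frame is printed and I want to take it out: pick the hand roller off the stencil sheet and lay it down flat in the white tray, without dropping it. Then grip the frame by its front rail, swing it up to 35 degrees from flat (within 5 degrees) and keep holding it there, steady, because it falls shut by itself and must not be let fall or propped on anything. Finish while still holding the frame up, and leave the other things on the table where they are.

Things in the scene. Friction and masses are not known exactly. Their poses are not given: they have to be found in the camera images.
- jig: fixed plywood base board of the printing jig, 300 (x) x 320 (y) x 18 mm, flat on the table; a disc lies in a white nest on it, under the frame. Origin: centre of the board's underside; x runs from the hinge side (nearest the robot) to the front (away from the robot), y along the hinge, z up. The hinge pin of the frame runs along y at x -115 mm, z 38 mm
- frame (a joint): angle of the stencil frame about its hinge (rad): 0 is shut, lying flat over the disc; it grows as the front rail (the side away from the robot) swings up and back towards the robot; it stops at 1.25. 35 degrees is 0.611. The frame weighs 0.6 to 0.9 kg, its hinge has almost no friction, and it falls shut when let go
- frame_rail (a point): middle of the top face of the front rail, the wooden bar of the frame farthest from the robot: 26 mm wide (x), 300 mm long (y), 32 mm high; it overhangs the base board. 54 mm above the table when shut; 275 mm from the hinge axis along the frame and 16 mm above it, square to the frame. Moves with the frame; axes as the jig's when shut, z out of its top. Can be gripped from above across its 26 mm
- frame_sheet (a point): middle of the top face of the thin steel stencil sheet (with round holes) that closes the bottom of the wooden frame: 24 mm above the table when shut. The opening is 224 x 248 mm between rails 26 mm wide whose tops are 30 mm above the sheet; two steel hinge clamps with wing screws sit on the rear rail
- roller: hand roller (brayer), 0.12 to 0.24 kg, lying flat on the stencil sheet, pointing any way: wooden handle 26 mm thick, black rubber drum 40 mm across and 70 mm wide in a steel wire fork 86 mm wide. Origin: below its axis, on the plane it lies on, between handle and fork; x from handle to drum (x -78 to +82 mm over all), z up. It rests stably on the drum and the handle's end
- roller_grip (a point): point on the axis of the wooden handle to grip it at, 20 mm behind the roller's origin, 16 mm above the plane it lies on (handle 26 mm thick there, axis nearly level); x along the roller
- roller_drum (a point): centre of the rubber drum, 62 mm ahead of the roller's origin, 20 mm above the plane it lies on
- roller_end (a point): centre of the rear end of the handle, 72 mm behind the roller's origin, 13 mm above the plane it lies on
- tray: fixed shallow white tray on the table to the left or the right of the jig, 230 (x) x 140 (y) x 20 mm outside, walls and floor 5 mm thick. Origin: centre of its underside; the roller fits in lengthwise along x, either way round
- spindle: open spindle of blank discs: black base 130 mm across, stack to 57 mm high, black rod on top to 87 mm; stands on the table on the other side of the jig from the tray. Origin: centre of its underside
- jar: glass jar 64 mm across, 65 mm high, near a front corner of the jig. Origin: centre of its underside
- tape: roll of masking tape lying flat, 96 mm across, 25 mm high, near a front corner of the jig. Origin: centre of its underside
- knife: palette knife about 200 mm long lying flat just beyond the front rail, its length roughly parallel to that rail. Origin: below its middle; x along its length
- palette: flat white mixing palette, about 240 (x) x 170 x 7 mm, far out at the side. Origin: centre of its underside
- brushes: clear beaker 80 mm across and 100 mm high, with brushes standing in it to about 230 mm, far out at the side. Origin: centre of its underside
- paint: paint bottle 54 mm across, 130 mm high, standing. Origin: centre of its underside
Things that resemble listed ones, but are neither listed nor needed, are in the scene too. What is meant by the spindle is not blue, and is the smaller of those in its own colour.

How it is judged:
By the outcome, as a careful person would: the job done as asked, in the order asked, and still so for the second after the job is handed in, while the arm keeps its last pose, push and grip.
It also fails if it takes over 51 s, if anything falls off the work surface, if the arm or the gripper's body presses on something with over 40 N, if the wrist force passes 120 N, or if a joint passes its speed limit or range.

## Robot

A 7-joint arm with a two-finger parallel gripper is mounted at the origin on the work surface. World frame = base frame: x ahead of the robot, y to its left, z up, the work surface at z = 0. Lengths are in m, angles in rad, forces in N, time in s.
With the tool pointing down it reaches from about 0.35 to 0.9 m from the base axis. Payload 7.2 kg.
Tool frame: the origin (TCP) lies between the finger pads, 19 mm behind the fingertips; this is the grasp point; y points along the fingers, x is the direction in which the jaws open and shut, and the axes are right-handed (so a half turn about y gives the same grasp; the last joint's range is limited). The gripper opens to 85 mm and grips with 20 to 120 N. Pads are 22 mm wide; open, the fingers measure 114 mm over their backs; the gripper's body (76 mm by 85 mm) begins 54 mm behind the grasp point. The pads swing forward as they close: fully open they stand 13 mm farther back than shut.
Start: joints at [1.157, 0.411, -0.013, 1.596, 0.006, 1.134, -0.082], TCP at [0.212, -0.588, 0.25] pointing down, gripper open.
Joint ranges: [-2.95, 2.95], [-0.29, 1.99], [-1.47, 1.44], [0.14, 2.54], [-1.03, 4.17], [0.13, 1.85], [-2.86, 2.86]. Speed limits (rad/s): [2.39, 2.39, 3.01, 3.01, 3.14, 3.14, 3.14].

## Interface

Orientations are given as a rotation vector (axis times angle).
In Python, from cell import telemetry, imaging, manip gives the robot as it stands.
- The arm moves only by the shell command python3 -m handwheel 'ROWS' [FORCE]. ROWS is JSON, a list of rows, each an object of numbers: "x", "y", "z": the shift along the tool's x, y, z in cm; "rx", "ry", "rz": the turn, a rotation vector about the tool's x, y, z in degrees; "grip": the finger opening in cm, from 0 to 8.54. In form: [{"x": .., "y": .., "z": .., "rx": .., "ry": .., "rz": .., "grip": ..}, ...]. A call has 1 to 12 rows; each row is the pose to reach, as a shift and turn from the pose commanded when the call began, along the tool's axes at that moment; what a row does not reach only later rows make up. A row lasts 1/10 s, in which the tool goes at most 50 mm and 8.59 degrees, less where a joint would pass 70% of its speed; a pose out of reach is approached as far as the arm can. A call with a gripper value outside its range is refused whole. The fingers move at their own pace and stop on an object; FORCE is the grip in N (left out, the last holds). Time passes only in rows, so rows that repeat a pose let the fingers close. It gives the time, the measured TCP pose, the force and the opening at its end, in the units of the state.
- telemetry.observe(): the state, without advancing time (a new reading comes with each control period).
- imaging.read_camera(name): name is "scene" or "side" or "wrist"; returns a dict with "frame" (420x560x3 uint8, red, green, blue), "fovy" (degrees; the focal length in pixels is half the picture's height over the tangent of half this angle, whatever the lens; pixels are square), "cx", "cy" (the principal point, pixels), "xyz" and "attitude" of the camera in the world. Camera axes: x right, y down, z forward; pixel columns grow to the right and rows downward; lengths in m; the calibration is good to about 2 mm. A picture is of the moment at which its call begins. There is no depth.
- manip.finish_job(): hands the job in, once; it reports no verdict.
The state is a dict: "clock": time; "joint_positions": joint angles; "qvel": joint speeds; "tau": joint torques, N m; "tool_pos": TCP position; "tcp_rot": TCP orientation; "wrist_force": force on the tool from outside, world axes, zero at the start; "wrist_torque": the same for the moment, N m; "opening": finger opening in m.
Only numpy, scipy, OpenCV 4.12 (cv2) and the standard library are available. Lean on these libraries where they do the work, as an engineer would, in place of code of your own. Each camera call takes 0.05 s, during which the arm holds its last target. There are 200 camera calls.

## Working session

There is one attempt and no reset: what is moved stays moved. The work goes in short steps, Python scripts to look and compute and a shell command to move; the robot and the scene stay as the last step left them, time stands still between calls to the robot, and variables do not carry over. Pictures are saved under pics/ and viewed, about 8 in all and at most 12, crops included, and the job is handed in when it is done.

```bash
ls; mkdir -p pics; cat > h.py <<'E'
import numpy as np, cv2
from scipy.spatial.transform import Rotation as R
from cell import telemetry, imaging, manip
def cam(n,save=None):
    c=imaging.read_camera(n)
    if save: cv2.imwrite('pics/'+save,c['frame'][:,:,::-1])
    return c
def K(c):
    f=c['frame'].shape[0]/2/np.tan(np.radians(c['fovy'])/2); return f
def rot(c):
    a=np.array(c['attitude'],float); return a if a.shape==(3,3) else (R.from_rotvec(a).as_matrix() if a.size==3 else R.from_quat(a).as_matrix())
def ray(c,u,v):
    d=rot(c)@np.array([(u-c['cx'])/K(c),(v-c['cy'])/K(c),1]); return np.array(c['xyz']),d
def onz(c,u,v,z):
    o,d=ray(c,u,v); return o+d*(z-o[2])/d[2]
def proj(c,p):
    q=rot(c).T@(np.array(p)-c['xyz']); return q[:2]/q[2]*K(c)+[c['cx'],c['cy']]
def dist(*p): return np.linalg.norm(np.subtract(*p))
E
python3 - <<'E'
from h import *
import pickle
D={}
for n in ['scene','side','wrist']:
    c=cam(n,n+'0.png'); D[n]=c
    print(n,c['fovy'],c['cx'],c['cy'],c['xyz'],c['attitude'])
pickle.dump(D,open('d0.pkl','wb'))
print(telemetry.observe())
E
```

```text
pics
scene 52.736888932002145 276.31590334878115 218.3891230291802 [ 1.26484837 -0.29438749  0.99688988] [-2.03487407 -1.46676102  0.52884859]
side 46.518817980427585 273.974385588128 212.4733679588093 [ 0.37301166 -1.4914862   1.16738424] [-2.20508345  0.08045271 -0.06208923]
wrist 70.85372219968983 283.117678681944 213.74844301092602 [ 0.2802744  -0.5636556   0.37331449] [ 2.36975226 -1.66306642 -0.24547973]
{'clock': 0.15, 'joint_positions': array([ 1.1567948 ,  0.41176277, -0.01273143,  1.5968213 ,  0.00559374,
        1.13428618, -0.08217206]), 'qvel': array([-0.00087848, -0.00222281,  0.00137865, -0.00361729,  0.0003027 ,
       -0.00044165, -0.00088224]), 'tau': array([ 1.40034219e-03, -6.01032400e+01,  6.82913717e-01, -2.99647808e+01,
        1.39728386e-02,  7.89641199e-03,  8.77552026e-06]), 'tool_pos': array([ 0.21171291, -0.58768749,  0.24932957]), 'tcp_rot': array([-1.35253482,  0.95153449, -0.94978733]), 'wrist_force': array([ 0.0208906 , -0.21654951,  1.27204371]), 'wrist_torque': array([ 0.04009909,  0.03029245, -0.01939255]), 'opening': 0.08518042112579823}
```

View pics/scene0.png

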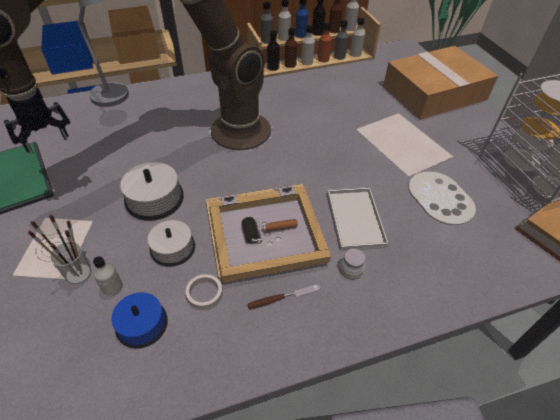

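View pics/side0.png

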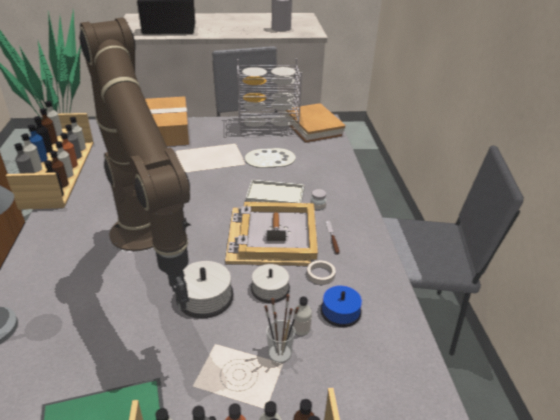

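```bash
python3 - <<'E'
from h import *
im=cv2.imread('pics/scene0.png')[170:310,190:400]
cv2.imwrite('pics/crop1.png',cv2.resize(im,None,fx=3.8,fy=3.8,interpolation=cv2.INTER_CUBIC))
E
```

```text
(no output)
```

View pics/crop1.png

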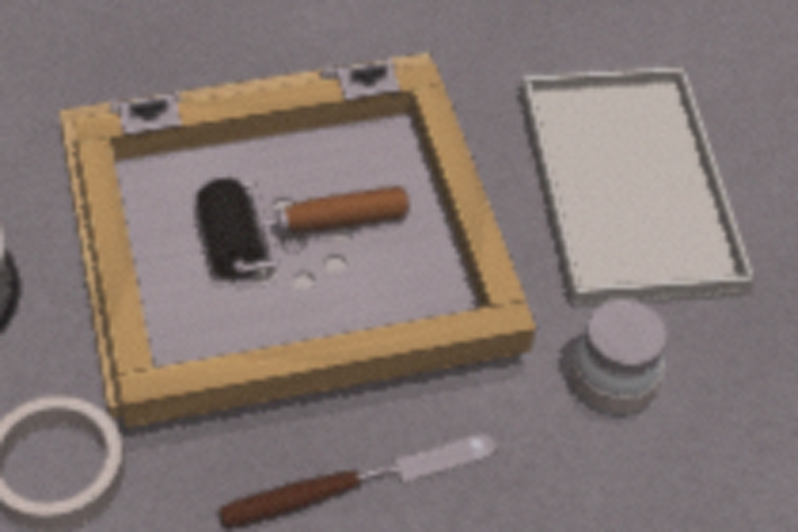

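```bash
python3 - <<'E'
from h import *
import pickle
c=pickle.load(open('d0.pkl','rb'))['scene']
P=lambda u,v,z:onz(c,u/3.8+190,v/3.8+170,z)
fl,fr,rl,rr=[P(*p,.054) for p in [(116,400),(533,325),(62,110),(432,55)]]
print('frame',fl,fr,rl,rr,'| front',dist(fl,fr),'rear',dist(rl,rr),'sides',dist(fl,rl),dist(fr,rr))
d=fr-fl;print('yaw',np.degrees(np.arctan2(-d[0],d[1])), 'front mid edge',(fl+fr)/2)
t=[P(*p,.02) for p in [(524,76),(684,70),(750,278),(575,298)]]
print('tray',t,sum(t)/4,[dist(t[i],t[(i+1)%4]) for i in range(4)],'yaw',[np.degrees(np.arctan2(*(a-b)[1::-1])) for a,b in[(t[3],t[0]),(t[2],t[1])]])
dr=P(233,228,.044);e=P(407,203,.038);b=P(285,215,.040)
print('roller drum',dr,'end',e,'ferrule',b,dist(dr,e),'yaw',np.degrees(np.arctan2(*(dr-e)[1::-1])))
s=telemetry.observe();T=R.from_rotvec(s['tcp_rot']).as_matrix();print(T.round(3))
E
```

```text
frame [ 0.64369621 -0.22726421  0.054     ] [0.67535344 0.07213252 0.054     ] [ 0.36301121 -0.20270342  0.054     ] [0.39652103 0.10186722 0.054     ] | front 0.30106574147533544 rear 0.30640852115921513 sides 0.28175752381154706 0.28041338586120296
yaw -6.035840589204502 front mid edge [ 0.65952483 -0.07756584  0.054     ]
tray [array([0.41296376, 0.18149021, 0.02      ]), array([0.44871402, 0.31451401, 0.02      ]), array([0.6654502 , 0.26070397, 0.02      ]), array([0.64101143, 0.12550264, 0.02      ])] [0.54203485 0.22055271 0.02      ] [np.float64(0.13774401170085251), np.float64(0.22331612810027268), np.float64(0.137392329312809), np.float64(0.23481982899146953)] yaw [np.float64(-13.79376554331204), np.float64(-13.943151786724965)]
roller drum [ 0.51435617 -0.10518846  0.044     ] end [0.52770775 0.03150235 0.038     ] ferrule [ 0.51130422 -0.06273083  0.04      ] 0.137472334409942 yaw -95.57879681427441
[[ 0.339 -0.     0.941]
 [-0.941  0.001  0.339]
 [-0.001 -1.    -0.   ]]
```

```bash
A='{"x":-42.6,"z":48.3,"ry":-64.6,"grip":6.5}'; python3 -m handwheel '[{"x":-42.6,"z":48.3,"ry":-64.6,"grip":6.5},{"x":-42.6,"z":48.3,"ry":-64.6,"grip":6.5},{"x":-42.6,"z":48.3,"ry":-64.6,"grip":6.5},{"x":-42.6,"z":48.3,"ry":-64.6,"grip":6.5},{"x":-42.6,"z":48.3,"ry":-64.6,"grip":6.5},{"x":-42.6,"z":48.3,"ry":-64.6,"grip":6.5},{"x":-42.6,"z":48.3,"ry":-64.6,"grip":6.5},{"x":-42.6,"z":48.3,"ry":-64.6,"grip":6.5},{"x":-42.6,"z":48.3,"ry":-64.6,"grip":6.5},{"x":-42.6,"z":48.3,"ry":-64.6,"grip":6.5},{"x":-42.6,"z":48.3,"ry":-64.6,"grip":6.5},{"x":-42.6,"z":48.3,"ry":-64.6,"grip":6.5}]' 40
cat >> h.py <<'E'
def go(p,yaw,z=None):
    """shift (cm) and turn (deg) from now to world point p, tool down, tool x at yaw"""
    s=telemetry.observe();T=R.from_rotvec(s['tcp_rot']).as_matrix();y=np.radians(yaw)
    X=np.array([np.cos(y),np.sin(y),0]);Y=np.array([0,0,-1.]);G=np.c_[X,Y,np.cross(X,Y)]
    print('t',s['clock'],'pos',s['tool_pos'].round(4),'yaw',np.degrees(np.arctan2(T[1,0],T[0,0])).round(2),'open',s['opening'].round(4),'F',s['wrist_force'].round(1),'q',s['joint_positions'].round(2))
    print('shift',(T.T@(np.array(p)-s['tool_pos'])*100).round(2),'turn',np.degrees(R.from_matrix(T.T@G).as_rotvec()).round(2))
E
python3 -c "
from h import *
go([.522,-.024,.20],-5.6)"
```

```text
invalid input
Traceback (most recent call last):
  File "h.py", line 23, in go
    print('t',s['clock'],'pos',s['tool_pos'].round(4),'yaw',np.degrees(np.arctan2(T[1,0],T[0,0])).round(2),'open',s['opening'].round(4),'F',s['wrist_force'].round(1),'q',s['joint_positions'].round(2))
                                                                                                                  ^^^^^^^^^^^^^^^^^^
AttributeError: 'float' object has no attribute 'round'
```

```bash
sed -i "s/s\['opening'\].round(4)/round(s['opening'],4)/" h.py
python3 -m handwheel '[{"x":-42.6,"y":0,"z":48.3,"rx":0,"ry":-64.6,"rz":0,"grip":6.5},{"x":-42.6,"y":0,"z":48.3,"rx":0,"ry":-64.6,"rz":0,"grip":6.5},{"x":-42.6,"y":0,"z":48.3,"rx":0,"ry":-64.6,"rz":0,"grip":6.5},{"x":-42.6,"y":0,"z":48.3,"rx":0,"ry":-64.6,"rz":0,"grip":6.5},{"x":-42.6,"y":0,"z":48.3,"rx":0,"ry":-64.6,"rz":0,"grip":6.5},{"x":-42.6,"y":0,"z":48.3,"rx":0,"ry":-64.6,"rz":0,"grip":6.5},{"x":-42.6,"y":0,"z":48.3,"rx":0,"ry":-64.6,"rz":0,"grip":6.5},{"x":-42.6,"y":0,"z":48.3,"rx":0,"ry":-64.6,"rz":0,"grip":6.5},{"x":-42.6,"y":0,"z":48.3,"rx":0,"ry":-64.6,"rz":0,"grip":6.5},{"x":-42.6,"y":0,"z":48.3,"rx":0,"ry":-64.6,"rz":0,"grip":6.5},{"x":-42.6,"y":0,"z":48.3,"rx":0,"ry":-64.6,"rz":0,"grip":6.5},{"x":-42.6,"y":0,"z":48.3,"rx":0,"ry":-64.6,"rz":0,"grip":6.5}]' 40
python3 -c "
from h import *
go([.522,-.024,.20],-5.6)"
```

```text
clock: 1.35
tool_pos: [0.5012, -0.0604, 0.25]
tcp_rot: [-1.57, 0.077, -0.077]
wrist_force: [1.3, -0.5, 0.7]
opening: 0.065
t 1.35 pos [ 0.5012 -0.0604  0.25  ] yaw -5.62 open 0.065 F [ 1.3 -0.5  0.7] q [ 0.49  0.25 -0.55  1.85  0.15  1.07 -0.22]
shift [1.72 5.   3.83] turn [ 0.02 -0.02  0.01]
```

```bash
python3 -m handwheel '[{"x":1.7,"y":5,"z":3.8,"rx":0,"ry":0,"rz":0,"grip":6.5},{"x":1.7,"y":5,"z":3.8,"rx":0,"ry":0,"rz":0,"grip":6.5},{"x":1.7,"y":5,"z":3.8,"rx":0,"ry":0,"rz":0,"grip":6.5}]'
python3 - <<'E'
from h import *
import pickle
c=cam('wrist','w1.png');pickle.dump(c,open('w1.pkl','wb'))
for n,p in dict(grip=[.522,-.0236,.04],drum=[.514,-.105,.044],end=[.527,.028,.037],fl=[.6437,-.2273,.054],fr=[.6753,.072,.054]).items(): print(n,proj(c,p).round(0))
E
```

```text
clock: 1.65
tool_pos: [0.5203, -0.0245, 0.198]
tcp_rot: [-1.569, 0.077, -0.071]
wrist_force: [0.2, 0.6, 0.3]
opening: 0.0651
grip [285. 201.]
drum [285. 278.]
end [286. 147.]
fl [410. 370.]
fr [459.  78.]
```

View pics/w1.png

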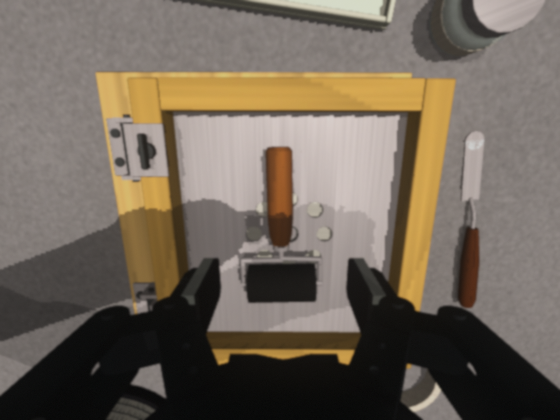

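```bash
python3 - <<'E'
from h import *
import pickle
c=pickle.load(open('w1.pkl','rb'))
im=cv2.cvtColor(c['frame'],cv2.COLOR_RGB2HSV)
sub=c['frame'].astype(int)
m=((sub[...,0]-sub[...,2]>60)&(im[...,0]<13)).astype(np.uint8); m[:, :230]=0;m[:,330:]=0;m[:120]=0;m[260:]=0
ys,xs=np.where(m);print(xs.min(),xs.max(),ys.min(),ys.max(),len(xs)); r0=xs[ys<170].mean();r1=xs[ys>220].mean();print(r0,r1)
e=onz(c,r0,147,.037);d=onz(c,281.5,281,.046);f=onz(c,r1,245,.043);print('end',e,'drum',d,'ferr',f,dist(e,d),'yaw',np.degrees(np.arctan2(*(d-e)[1::-1])))
u=(d-e)/dist(d,e);g=e+u*.052;print('grip',g)
print('rail',[onz(c,*p,.054) for p in [(424,80),(454,80),(408,290),(430,290)]])
print('tray near edge',onz(c,240,0,.02),onz(c,387,22,.02))
go([g[0],g[1],.048],-5)
E
```

```text
269 291 148 216 530
278.49 nan
end [0.52030539 0.02890604 0.037     ] drum [ 0.51025315 -0.10725951  0.046     ] ferr [nan nan nan] 0.13683239378537765 yaw -94.22212700178711
grip [ 0.51648527 -0.02284054  0.04042024]
rail [array([0.64683473, 0.07303156, 0.054     ]), array([0.67166883, 0.07068613, 0.054     ]), array([ 0.63881006, -0.12484257,  0.054     ]), array([ 0.66119603, -0.1268849 ,  0.054     ])]
tray near edge [0.49854501 0.15665418 0.02      ] [0.62710412 0.12744087 0.02      ]
t 1.7 pos [ 0.5206 -0.0261  0.1992] yaw -5.53 open 0.0649 F [-0.1 -0.8  0.6] q [ 0.4   0.34 -0.55  1.88  0.21  0.98 -0.34]
shift [-0.4  15.13  0.29] turn [ 0.01 -0.53 -0.14]<stdin>:7: RuntimeWarning: Mean of empty slice.
  ret = ret.dtype.type(ret / rcount)
```

```bash
python3 -m handwheel '[{"x":-0.4,"y":5,"z":0.2,"rx":0,"ry":0,"rz":0,"grip":6.5},{"x":-0.4,"y":10,"z":0.2,"rx":0,"ry":0,"rz":0,"grip":6.5},{"x":-0.4,"y":13,"z":0.2,"rx":0,"ry":0,"rz":0,"grip":6.5},{"x":-0.4,"y":15,"z":0.2,"rx":0,"ry":0,"rz":0,"grip":6.5},{"x":-0.4,"y":15,"z":0.2,"rx":0,"ry":0,"rz":0,"grip":4},{"x":-0.4,"y":15,"z":0.2,"rx":0,"ry":0,"rz":0,"grip":1.5},{"x":-0.4,"y":15,"z":0.2,"rx":0,"ry":0,"rz":0,"grip":1.5},{"x":-0.4,"y":15,"z":0.2,"rx":0,"ry":0,"rz":0,"grip":1.5},{"x":-0.4,"y":15,"z":0.2,"rx":0,"ry":0,"rz":0,"grip":1.5},{"x":-0.4,"y":15,"z":0.2,"rx":0,"ry":0,"rz":0,"grip":1.5}]' 70
python3 -m handwheel '[{"x":0,"y":0,"z":0,"rx":0,"ry":0,"rz":0,"grip":1.5},{"x":0,"y":-2,"z":0,"rx":0,"ry":0,"rz":0,"grip":1.5},{"x":0,"y":-4,"z":0,"rx":0,"ry":0,"rz":0,"grip":1.5},{"x":0,"y":-8,"z":0,"rx":0,"ry":0,"rz":0,"grip":1.5},{"x":0,"y":-12,"z":0,"rx":0,"ry":0,"rz":0,"grip":1.5},{"x":0,"y":-12,"z":0,"rx":0,"ry":0,"rz":0,"grip":1.5}]'
python3 -c "
from h import *
c=cam('wrist','w2.png');c=cam('side','s2.png')
a=cv2.imread('pics/w2.png');b=cv2.imread('pics/s2.png')
cv2.imwrite('pics/m2.png',np.hstack([cv2.resize(a,(480,360)),cv2.resize(b[160:280,190:295],(315,360))]))
go([.542,.2205,.15],76.1)"
```

```text
clock: 2.7
tool_pos: [0.5186, -0.0245, 0.052]
tcp_rot: [-1.571, 0.075, -0.08]
wrist_force: [-2.2, -1.3, 7.2]
opening: 0.0233
clock: 3.3
tool_pos: [0.5208, -0.0233, 0.1762]
tcp_rot: [-1.57, 0.068, -0.085]
wrist_force: [0.5, 0.2, -2.0]
opening: 0.0237
t 3.4 pos [ 0.5181 -0.0239  0.1716] yaw -5.62 open 0.0234 F [-0.5  0.6 -2.4] q [ 0.39  0.37 -0.55  1.91  0.24  0.92 -0.37]
shift [-2.000e-02  2.140e+00  2.456e+01] turn [  0.17 -81.72   0.14]
```

View pics/m2.png

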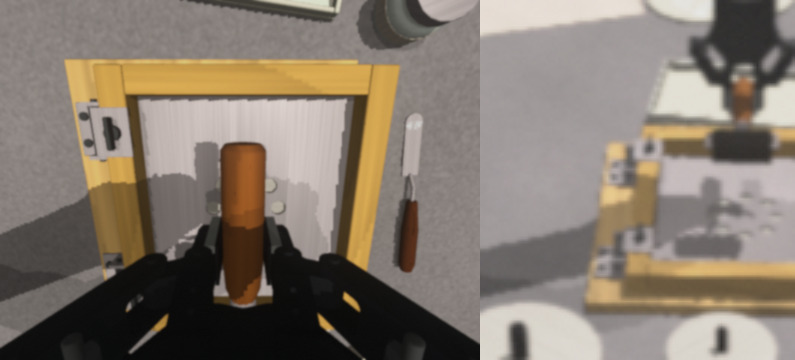

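```bash
python3 -m handwheel '[{"x":-2,"y":1,"z":25,"rx":0,"ry":-80,"rz":0,"grip":1.5},{"x":-2,"y":1,"z":25,"rx":0,"ry":-80,"rz":0,"grip":1.5},{"x":-2,"y":1,"z":25,"rx":0,"ry":-80,"rz":0,"grip":1.5},{"x":-2,"y":1,"z":25,"rx":0,"ry":-80,"rz":0,"grip":1.5},{"x":-2,"y":1,"z":25,"rx":0,"ry":-80,"rz":0,"grip":1.5},{"x":-2,"y":1,"z":25,"rx":0,"ry":-80,"rz":0,"grip":1.5},{"x":-2,"y":1,"z":25,"rx":0,"ry":-80,"rz":0,"grip":1.5},{"x":-2,"y":1,"z":25,"rx":0,"ry":-80,"rz":0,"grip":1.5},{"x":-2,"y":1,"z":25,"rx":0,"ry":-80,"rz":0,"grip":1.5},{"x":-2,"y":1,"z":25,"rx":0,"ry":-80,"rz":0,"grip":1.5},{"x":-2,"y":1,"z":25,"rx":0,"ry":-80,"rz":0,"grip":1.5},{"x":-2,"y":1,"z":25,"rx":0,"ry":-80,"rz":0,"grip":1.5}]'
python3 -c "
from h import *
import pickle
go([.5226,.2253,.06],74.7)
c=cam('wrist','w3.png');pickle.dump(c,open('w3.pkl','wb'));c2=cam('scene','c3.png');pickle.dump(c2,open('c3.pkl','wb'))
a=cv2.imread('pics/w3.png');b=cv2.imread('pics/c3.png')
cv2.imwrite('pics/m3.png',np.hstack([cv2.resize(a,(480,360)),cv2.resize(b[160:280,300:405],(315,360))]))"
```

```text
clock: 4.6
tool_pos: [0.5214, 0.2268, 0.159]
tcp_rot: [-1.326, -1.004, 1.006]
wrist_force: [-0.1, -0.6, -1.8]
opening: 0.0236
t 4.6 pos [0.5214 0.2268 0.159 ] yaw 74.31 open 0.0236 F [-0.1 -0.6 -1.8] q [ 0.15  0.57 -0.88  1.79  0.51  1.03  0.36]
shift [-0.1   9.9  -0.17] turn [-0.08 -0.39 -0.05]
```

View pics/m3.png

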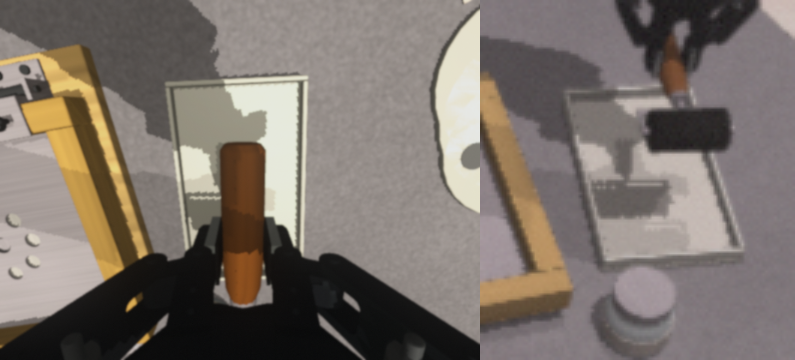

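```bash
python3 - <<'E'
from h import *
import pickle
c=pickle.load(open('w3.pkl','rb'));k=560/480
a,b,d,e=[onz(c,u*k,v*k,.02) for u,v in [(168,82),(307,77),(183,220),(302,220)]]
print(a,b,d,e,dist(a,b)); m=(a+b)/2; n=(d+e)/2; u=(n-m)/dist(n,m)
print('yaw',np.degrees(np.arctan2(u[1],u[0])),np.degrees(np.arctan2(*(d-a)[1::-1])),np.degrees(np.arctan2(*(e-b)[1::-1])),'centre',m+u*.115)
ctr=m+u*.115
print('TCP want',ctr-.02*u)
go([*(ctr-.02*u)[:2],.036],np.degrees(np.arctan2(u[1],u[0]))+88.6)
E
```

```text
[0.40856267 0.18266538 0.02      ] [0.4404994  0.31338949 0.02      ] [0.55038094 0.1478903  0.02      ] [0.58674728 0.27785784 0.02      ] 0.13456874349790385
yaw -13.71572475648592 -13.777582171705765 -13.655709753459924 centre [0.53625171 0.22076038 0.02      ]
TCP want [0.51682203 0.22550248 0.02      ]
t 4.7 pos [0.5216 0.227  0.1595] yaw 74.34 open 0.0235 F [ 0.1 -1.  -2.2] q [ 0.15  0.57 -0.88  1.79  0.51  1.03  0.36]
shift [-0.27 12.35  0.42] turn [-0.03 -0.54 -0.03]
```

```bash
python3 -m handwheel '[{"x":-0.2,"y":4,"z":0.3,"rx":0,"ry":0,"rz":0,"grip":1.5},{"x":-0.2,"y":8,"z":0.3,"rx":0,"ry":0,"rz":0,"grip":1.5},{"x":-0.2,"y":10,"z":0.3,"rx":0,"ry":0,"rz":0,"grip":1.5},{"x":-0.2,"y":11.5,"z":0.3,"rx":0,"ry":0,"rz":0,"grip":1.5},{"x":-0.2,"y":12,"z":0.3,"rx":0,"ry":0,"rz":0,"grip":1.5},{"x":-0.2,"y":12.2,"z":0.3,"rx":0,"ry":0,"rz":0,"grip":1.5},{"x":-0.2,"y":12.2,"z":0.3,"rx":0,"ry":0,"rz":0,"grip":1.5},{"x":-0.2,"y":12.2,"z":0.3,"rx":0,"ry":0,"rz":0,"grip":1.5}]'
```

```text
clock: 5.5
tool_pos: [0.5192, 0.2265, 0.0391]
tcp_rot: [-1.326, -1.008, 1.005]
wrist_force: [-0.5, 0.5, -1.2]
opening: 0.0233
```

Not touching yet; lower by 1 mm steps.

```bash
python3 -m handwheel '[{"x":0,"y":0.2,"z":0,"rx":0,"ry":0,"rz":0,"grip":1.5},{"x":0,"y":0.35,"z":0,"rx":0,"ry":0,"rz":0,"grip":1.5},{"x":0,"y":0.35,"z":0,"rx":0,"ry":0,"rz":0,"grip":1.5}]'
python3 -m handwheel '[{"x":0,"y":0.15,"z":0,"rx":0,"ry":0,"rz":0,"grip":1.5},{"x":0,"y":0.15,"z":0,"rx":0,"ry":0,"rz":0,"grip":1.5}]'
```

```text
clock: 5.8
tool_pos: [0.5185, 0.2259, 0.0345]
tcp_rot: [-1.326, -1.006, 1.006]
wrist_force: [-0.6, -0.3, -1.3]
opening: 0.0233
clock: 6.0
tool_pos: [0.5186, 0.2261, 0.0332]
tcp_rot: [-1.326, -1.007, 1.006]
wrist_force: [-0.3, -1.1, 1.5]
opening: 0.0231
```

```bash
python3 -m handwheel '[{"x":0,"y":0.1,"z":0,"rx":0,"ry":0,"rz":0,"grip":2.2},{"x":0,"y":0.1,"z":0,"rx":0,"ry":0,"rz":0,"grip":2.6},{"x":0,"y":0.1,"z":0,"rx":0,"ry":0,"rz":0,"grip":3.2},{"x":0,"y":0,"z":0,"rx":0,"ry":0,"rz":0,"grip":4.5},{"x":0,"y":0,"z":0,"rx":0,"ry":0,"rz":0,"grip":5.2},{"x":0,"y":0,"z":0,"rx":0,"ry":0,"rz":0,"grip":5.2},{"x":0,"y":-3,"z":0,"rx":0,"ry":0,"rz":0,"grip":5.2},{"x":0,"y":-7,"z":0,"rx":0,"ry":0,"rz":0,"grip":5.2},{"x":0,"y":-12,"z":0,"rx":0,"ry":0,"rz":0,"grip":5.2},{"x":0,"y":-16,"z":0,"rx":0,"ry":0,"rz":0,"grip":5.2}]'
python3 -c "
from h import *
import pickle
go([.647,-.075,.20],-5.5)
c=cam('wrist','w4.png');c2=cam('scene','c4.png')
a=cv2.imread('pics/w4.png');b=cv2.imread('pics/c4.png')
cv2.imwrite('pics/m4.png',np.hstack([cv2.resize(a,(480,360)),cv2.resize(b[160:280,300:405],(315,360))]))"
```

```text
clock: 7.0
tool_pos: [0.5185, 0.2265, 0.1954]
tcp_rot: [-1.325, -1.008, 1.006]
wrist_force: [0.6, -0.6, 0.4]
opening: 0.052
t 7.0 pos [0.5185 0.2265 0.1954] yaw 74.44 open 0.052 F [ 0.6 -0.6  0.4] q [ 0.17  0.53 -0.92  1.76  0.47  1.09  0.4 ]
shift [-25.6   -0.48 -20.47] turn [-2.000e-02  7.994e+01  6.000e-02]
```

View pics/m4.png

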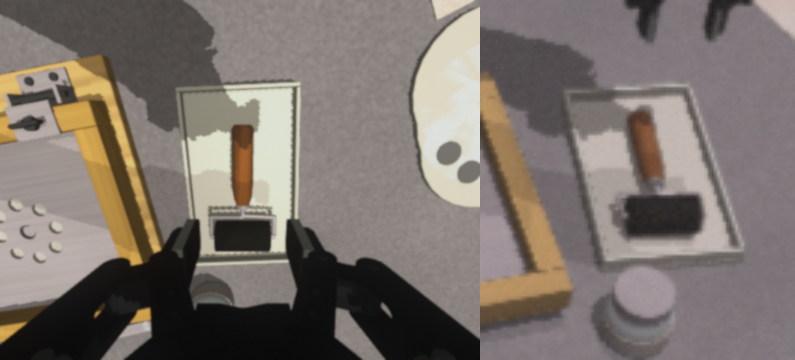

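```bash
python3 -m handwheel '[{"x":-25.6,"y":-1,"z":-20.5,"rx":0,"ry":80,"rz":0,"grip":5.2},{"x":-25.6,"y":-1,"z":-20.5,"rx":0,"ry":80,"rz":0,"grip":5.2},{"x":-25.6,"y":-1,"z":-20.5,"rx":0,"ry":80,"rz":0,"grip":5.2},{"x":-25.6,"y":-1,"z":-20.5,"rx":0,"ry":80,"rz":0,"grip":5.2},{"x":-25.6,"y":-1,"z":-20.5,"rx":0,"ry":80,"rz":0,"grip":5.2},{"x":-25.6,"y":-1,"z":-20.5,"rx":0,"ry":80,"rz":0,"grip":5.2},{"x":-25.6,"y":-1,"z":-20.5,"rx":0,"ry":80,"rz":0,"grip":5.2},{"x":-25.6,"y":-1,"z":-20.5,"rx":0,"ry":80,"rz":0,"grip":5.2},{"x":-25.6,"y":-1,"z":-20.5,"rx":0,"ry":80,"rz":0,"grip":5.2},{"x":-25.6,"y":-1,"z":-20.5,"rx":0,"ry":80,"rz":0,"grip":5.2},{"x":-25.6,"y":-1,"z":-20.5,"rx":0,"ry":80,"rz":0,"grip":5.2},{"x":-25.6,"y":-1,"z":-20.5,"rx":0,"ry":80,"rz":0,"grip":5.2}]'
python3 -c "
from h import *
import pickle
go([.647,-.075,.047],-5.5)
c=cam('wrist','w5.png');pickle.dump(c,open('w5.pkl','wb'))
for p in [(.6437,-.2273,.054),(.6753,.072,.054),(.6466,-.0764,.054),(.6466,-.03,.054)]: print(proj(c,p))"
```

```text
clock: 8.3
tool_pos: [0.647, -0.0755, 0.2025]
tcp_rot: [-1.57, 0.076, -0.075]
wrist_force: [0.0, -0.6, 0.0]
opening: 0.0517
t 8.3 pos [ 0.647  -0.0755  0.2025] yaw -5.47 open 0.0517 F [ 0.  -0.6  0. ] q [ 0.4   0.55 -0.53  1.55  0.3   1.12 -0.29]
shift [1.000e-02 1.555e+01 5.000e-02] turn [ 0.01  0.03 -0.04]
[293.22122633 337.67262116]
[300.76669567  26.27973585]
[282.8598678 205.6841666]
[278.03369626 156.70587214]
```

View pics/w5.png

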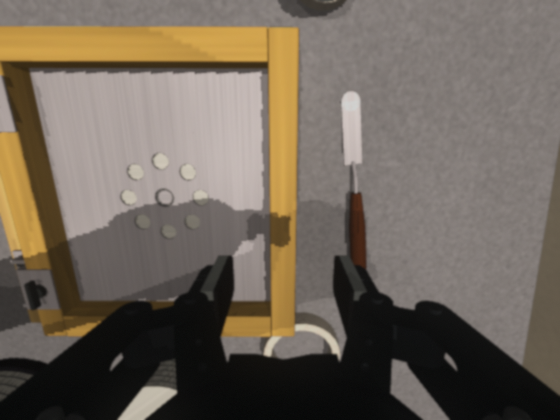

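```bash
python3 -m handwheel '[{"x":0,"y":5,"z":0,"rx":0,"ry":0,"rz":0,"grip":5.2},{"x":0,"y":9,"z":0,"rx":0,"ry":0,"rz":0,"grip":5.2},{"x":0,"y":12,"z":0,"rx":0,"ry":0,"rz":0,"grip":5.2},{"x":0,"y":14,"z":0,"rx":0,"ry":0,"rz":0,"grip":5.2},{"x":0,"y":15.2,"z":0,"rx":0,"ry":0,"rz":0,"grip":5.2},{"x":0,"y":15.2,"z":0,"rx":0,"ry":0,"rz":0,"grip":5.2}]'
python3 -m handwheel '[{"x":0,"y":0,"z":0,"rx":0,"ry":0,"rz":0,"grip":3.5},{"x":0,"y":0,"z":0,"rx":0,"ry":0,"rz":0,"grip":2.5},{"x":0,"y":0,"z":0,"rx":0,"ry":0,"rz":0,"grip":1.5},{"x":0,"y":0,"z":0,"rx":0,"ry":0,"rz":0,"grip":1.5},{"x":0,"y":0,"z":0,"rx":0,"ry":0,"rz":0,"grip":1.5},{"x":0,"y":0,"z":0,"rx":0,"ry":0,"rz":0,"grip":1.5}]' 100
python3 -c "
from h import *
go([.647,-.075,.047],-5.5)"
```

```text
clock: 8.95
tool_pos: [0.6461, -0.0755, 0.0493]
tcp_rot: [-1.569, 0.078, -0.074]
wrist_force: [-0.8, 0.6, -1.0]
opening: 0.052
clock: 9.55
tool_pos: [0.6466, -0.0754, 0.0528]
tcp_rot: [-1.57, 0.077, -0.076]
wrist_force: [-6.1, 0.2, 6.2]
opening: 0.0239
t 9.55 pos [ 0.6466 -0.0754  0.0528] yaw -5.58 open 0.0239 F [-6.1  0.2  6.2] q [ 0.36  0.71 -0.46  1.67  0.4   0.86 -0.37]
shift [0.04 0.58 0.04] turn [ 0.03 -0.08 -0.03]
```

```bash
python3 -m handwheel '[{"x":-0.08,"y":-1.2,"z":0,"rx":0,"ry":0,"rz":-2.5,"grip":1.5},{"x":-0.22,"y":-2.39,"z":0,"rx":0,"ry":0,"rz":-5,"grip":1.5},{"x":-0.22,"y":-2.39,"z":0,"rx":0,"ry":0,"rz":-5,"grip":1.5},{"x":-0.22,"y":-2.39,"z":0,"rx":0,"ry":0,"rz":-5,"grip":1.5}]' 110
python3 -c "
from h import *
go([.647,-.075,.047],-5.5)"
```

```text
clock: 9.95
tool_pos: [0.6443, -0.0752, 0.0756]
tcp_rot: [-1.573, 0.009, -0.144]
wrist_force: [-3.7, 2.2, -1.6]
opening: 0.0241
t 9.95 pos [ 0.6443 -0.0752  0.0756] yaw -5.57 open 0.0241 F [-3.7  2.2 -1.6] q [ 0.37  0.64 -0.47  1.74  0.41  0.77 -0.39]
shift [0.02 2.87 0.05] turn [ 0.02 -0.08  4.94]
```

```bash
python3 -m handwheel '[{"x":-0.08,"y":-1.2,"z":0,"rx":0,"ry":0,"rz":-2.5,"grip":1.5},{"x":-0.22,"y":-2.39,"z":0,"rx":0,"ry":0,"rz":-5,"grip":1.5},{"x":-0.41,"y":-3.58,"z":0,"rx":0,"ry":0,"rz":-7.5,"grip":1.5},{"x":-0.64,"y":-4.76,"z":0,"rx":0,"ry":0,"rz":-10,"grip":1.5},{"x":-0.93,"y":-5.92,"z":0,"rx":0,"ry":0,"rz":-12.5,"grip":1.5},{"x":-1.27,"y":-7.07,"z":0,"rx":0,"ry":0,"rz":-15,"grip":1.5},{"x":-1.27,"y":-7.07,"z":0,"rx":0,"ry":0,"rz":-15,"grip":1.5}]'
python3 -m handwheel '[{"x":-0.08,"y":-1.2,"z":0,"rx":0,"ry":0,"rz":-2.5,"grip":1.5},{"x":-0.22,"y":-2.39,"z":0,"rx":0,"ry":0,"rz":-5,"grip":1.5},{"x":-0.41,"y":-3.58,"z":0,"rx":0,"ry":0,"rz":-7.5,"grip":1.5},{"x":-0.64,"y":-4.76,"z":0,"rx":0,"ry":0,"rz":-10,"grip":1.5},{"x":-0.93,"y":-5.92,"z":0,"rx":0,"ry":0,"rz":-12.5,"grip":1.5},{"x":-1.27,"y":-7.07,"z":0,"rx":0,"ry":0,"rz":-15,"grip":1.5},{"x":-1.27,"y":-7.07,"z":0,"rx":0,"ry":0,"rz":-15,"grip":1.5},{"x":-1.27,"y":-7.07,"z":0,"rx":0,"ry":0,"rz":-15,"grip":1.5},{"x":-1.27,"y":-7.07,"z":0,"rx":0,"ry":0,"rz":-15,"grip":1.5},{"x":-1.27,"y":-7.07,"z":0,"rx":0,"ry":0,"rz":-15,"grip":1.5}]'
python3 -c "
from h import *
s=telemetry.observe();T=R.from_rotvec(s['tcp_rot']).as_matrix();print('tilt',np.degrees(np.arctan2(T[2,0],np.hypot(T[0,0],T[1,0]))))
h=np.array([.6466,-.0754])-.275*np.array([np.cos(np.radians(-5.5)),np.sin(np.radians(-5.5))])
p=s['tool_pos'];r=np.hypot(*(p[:2]-h));print('angle from pos',np.degrees(np.arctan2(p[2]-.038,r)-np.arctan2(.0148,.275)),'radius',np.hypot(r,p[2]-.038))
go([.647,-.075,.047],-5.5)
c=cam('side','s6.png');c=cam('scene','c6.png');c=cam('wrist','w6.png')
a=cv2.imread('pics/s6.png')[150:350,170:370];b=cv2.imread('pics/c6.png')[150:350,180:400]
cv2.imwrite('pics/m6.png',np.hstack([cv2.resize(a,(380,380)),cv2.resize(b,(418,380))]))"
```

```text
clock: 10.65
tool_pos: [0.6254, -0.0733, 0.1449]
tcp_rot: [-1.57, -0.199, -0.35]
wrist_force: [-2.8, 1.9, -2.7]
opening: 0.0237
clock: 11.65
tool_pos: [0.5904, -0.07, 0.2054]
tcp_rot: [-1.546, -0.404, -0.553]
wrist_force: [-4.9, 1.8, -1.5]
opening: 0.0236
tilt 34.87859226880309
angle from pos 34.37579831536461 radius 0.2752719404902805
t 11.65 pos [ 0.5904 -0.07    0.2054] yaw -5.58 open 0.0236 F [-4.9  1.8 -1.5] q [ 0.29  0.2  -0.31  2.2   0.66  0.19 -0.72]
shift [-4.4  16.25  0.05] turn [ 3.000e-02 -8.000e-02  3.488e+01]
```

View pics/m6.png

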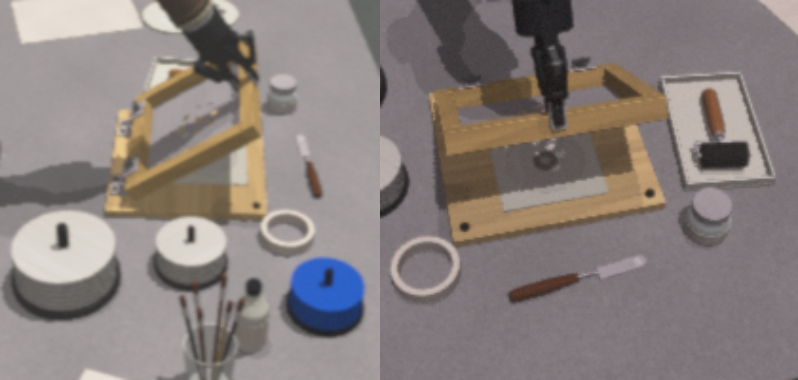

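```bash
python3 -m handwheel '[{"x":0,"y":0,"z":0,"rx":0,"ry":0,"rz":0,"grip":1.5},{"x":0,"y":0,"z":0,"rx":0,"ry":0,"rz":0,"grip":1.5},{"x":0,"y":0,"z":0,"rx":0,"ry":0,"rz":0,"grip":1.5},{"x":0,"y":0,"z":0,"rx":0,"ry":0,"rz":0,"grip":1.5},{"x":0,"y":0,"z":0,"rx":0,"ry":0,"rz":0,"grip":1.5},{"x":0,"y":0,"z":0,"rx":0,"ry":0,"rz":0,"grip":1.5},{"x":0,"y":0,"z":0,"rx":0,"ry":0,"rz":0,"grip":1.5},{"x":0,"y":0,"z":0,"rx":0,"ry":0,"rz":0,"grip":1.5},{"x":0,"y":0,"z":0,"rx":0,"ry":0,"rz":0,"grip":1.5},{"x":0,"y":0,"z":0,"rx":0,"ry":0,"rz":0,"grip":1.5}]' && python3 -c "
from h import *
s=telemetry.observe();print(s['tool_pos'],abs(s['qvel']).max(),s['opening'])
print(manip.finish_job())"
```

```text
clock: 12.8
tool_pos: [0.5901, -0.0699, 0.2058]
tcp_rot: [-1.546, -0.405, -0.553]
wrist_force: [-4.6, 2.1, -2.4]
opening: 0.0236
[ 0.5900592  -0.06990611  0.20581262] 0.001611984397346039 0.023550506571640362
the job is handed in; nothing more can be done
None
```

The roller lies flat in the white tray, and the arm is holding the frame up by its front rail at about 35°. I handed the job in while it was still held, at 12.8 s.

- **Frame angle:** the tool tilt read 34.9°. Working it out from the tool position gave 34.4°, and the distance from the hinge came to 275 mm, as it should.
- **Steadiness:** over a further second of holding, the tool position changed by less than 1 mm. The grip stayed at 23.6 mm opening, and the wrist force stayed at about 5–6 N.
- **Roller:** I lowered it until it just touched the tray floor, then opened the fingers. Pictures taken after release show it lying inside the tray, drum towards the front.
- **Other things:** in the last pictures the knife, jar, tape and spindle look undisturbed. I judged this by eye and did not measure it.
- **Contact and an offset:** when the fingers closed on the roller and on the rail, the tool sat about 3 mm higher than commanded, with about 7–9 N at the wrist. The fingertips probably touched the stencil sheet lightly.

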